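# Return the stripped-down test-stand parts to their stock bins

### The job

The parts left over from the test stand must go back into stock: put the two stepper motors, the two belt pulleys and the pillow block from the mat into the black bins, each into the bin that already holds its own kind. Stand each one upright on the bin's floor as it stands now, not on top of another part, and set it down rather than drop it. Leave the screw jar between the bins where it is.

Things in the scene. Friction and masses are not known exactly. Their poses are not given: they have to be found in the camera images.
- motor_a: One of two: a stepper motor, shaft up on the mat (z = 0): body 42 x 42 mm, 38 mm tall (aluminium end caps, black middle), 5 mm shaft rising 22 mm more from its centre (60 mm in all), about 0.28 kg. Origin: centre of its underside; z up the shaft; x, y square to the flat sides. Grip two facing sides. Nothing else within 60 mm of its centre.
- motor_b: The other: a stepper motor, shaft up on the mat (z = 0): body 42 x 42 mm, 38 mm tall (aluminium end caps, black middle), 5 mm shaft rising 22 mm more from its centre (60 mm in all), about 0.28 kg. Origin: centre of its underside; z up the shaft; x, y square to the flat sides. Grip two facing sides. Nothing else within 60 mm of its centre.
- pulley_a: One of two: a toothed aluminium belt pulley, hub up on the mat (z = 0): 38 mm flanges, 16 mm tall with a dark toothed ring between, then a hub 22 mm across, 10 mm tall (26 mm in all), about 60 g. Origin: centre of its underside; z is its axis. Grip the flanges from any direction. Nothing else within 60 mm of its centre.
- pulley_b: The other: a toothed aluminium belt pulley, hub up on the mat (z = 0): 38 mm flanges, 16 mm tall with a dark toothed ring between, then a hub 22 mm across, 10 mm tall (26 mm in all), about 60 g. Origin: centre of its underside; z is its axis. Grip the flanges from any direction. Nothing else within 60 mm of its centre.
- pillow_block: Grey cast pillow block on its foot on the mat (z = 0): foot 56 (x) by 20 (y) by 8 mm; round-topped housing 34 mm wide, 20 mm thick, 35 mm tall, brass nipple on top (38 mm in all), steel bearing in its two flat faces; about 0.12 kg. Origin: centre of its underside; y along the bearing's axis. Grip the two flat faces, 20 mm apart along y. Nothing else within 60 mm of its centre.
- bin_motors: One of three like black open bins, fixed; this one holds two stepper motors at its rear (+x). Outside 190 (x) by 138 mm (y), walls and floor 4 mm thick, 45 mm high, front 28 mm. Floor empty from the front wall (x = -91 mm) to x = +28 mm, over the inner width of 130 mm. Origin: centre of underside; inner floor 4 mm above; x to the rear, within 10 degrees of world x.
- bin_pulleys: One of three like black open bins, fixed; this one holds two toothed pulleys at its rear (+x). Outside 190 (x) by 138 mm (y), walls and floor 4 mm thick, 45 mm high, front 28 mm. Floor empty from the front wall (x = -91 mm) to x = +28 mm, over the inner width of 130 mm. Origin: centre of underside; inner floor 4 mm above; x to the rear, within 10 degrees of world x.
- bin_blocks: One of three like black open bins, fixed; this one holds two pillow blocks at its rear (+x). Outside 190 (x) by 138 mm (y), walls and floor 4 mm thick, 45 mm high, front 28 mm. Floor empty from the front wall (x = -91 mm) to x = +28 mm, over the inner width of 130 mm. Origin: centre of underside; inner floor 4 mm above; x to the rear, within 10 degrees of world x.
- screw_jar: A small clear jar of screws with a black cap, 36 mm across, 40 mm tall, standing between two bins; it stays where it is. Origin: centre of its underside.
Mind the look-alikes: they are no part of the job. What is shaped like the pulley_b but purple is not meant.

How it is judged (in metres and radians):
At the end, for the whole second after the job is handed in: All five parts are in the bin of their kind (centre within 88 mm front to rear and 62 mm sideways of the bin's), underside within 5 mm of its floor, upright within 7 degrees, released, at rest; nothing fell more than about 30 mm; jar moved less than 25 mm (x of motor_a in the frame of bin_motors between -0.088 and 0.088 m and y of motor_a in the frame of bin_motors between -0.062 and 0.062 m and z of motor_a in the frame of bin_motors between 0 and 0.009 m and angle between each of motor_a, motor_b, pulley_a, pulley_b, pillow_block's own z axis and vertical below 0.12 rad and linear speed of each of motor_a, motor_b, pulley_a, pulley_b, pillow_block below 0.03 m/s and contact force between each of motor_a, motor_b, pulley_a, pulley_b, pillow_block and the fingers below 0.1 N and x of motor_b in the frame of bin_motors between -0.088 and 0.088 m and y of motor_b in the frame of bin_motors between -0.062 and 0.062 m and z of motor_b in the frame of bin_motors between 0 and 0.009 m and x of pulley_a in the frame of bin_pulleys between -0.088 and 0.088 m and y of pulley_a in the frame of bin_pulleys between -0.062 and 0.062 m and z of pulley_a in the frame of bin_pulleys between 0 and 0.009 m and x of pulley_b in the frame of bin_pulleys between -0.088 and 0.088 m and y of pulley_b in the frame of bin_pulleys between -0.062 and 0.062 m and z of pulley_b in the frame of bin_pulleys between 0 and 0.009 m and x of pillow_block in the frame of bin_blocks between -0.088 and 0.088 m and y of pillow_block in the frame of bin_blocks between -0.062 and 0.062 m and z of pillow_block in the frame of bin_blocks between 0 and 0.009 m); the robot touches nothing.
It fails at once if a motor is dropped: it falls free of the fingers for more than about 30 mm (faster than 0.8 m/s) ((contact force between motor_a and the fingers below 0.05 N and linear speed of motor_a above 0.8 m/s) or (contact force between motor_b and the fingers below 0.05 N and linear speed of motor_b above 0.8 m/s)).
It fails at once if a pulley is dropped: it falls free of the fingers for more than about 30 mm (faster than 0.8 m/s) ((contact force between pulley_a and the fingers below 0.05 N and linear speed of pulley_a above 0.8 m/s) or (contact force between pulley_b and the fingers below 0.05 N and linear speed of pulley_b above 0.8 m/s)).
It fails at once if the pillow block is dropped: it falls free of the fingers for more than about 30 mm (faster than 0.8 m/s) ((contact force between pillow_block and the fingers below 0.05 N and linear speed of pillow_block above 0.8 m/s)).
It fails at once if the screw jar is pushed more than 25 mm from where it stood (distance of screw_jar from where it was at the start of the episode above 0.025 m).
It also fails if it takes over 122 s, if anything falls off the work surface, if the arm or the gripper's body presses on something with over 40 N, if the wrist force passes 120 N, or if a joint passes its speed limit or range.

### The arm

A 6-joint arm with a two-finger parallel gripper is mounted at the origin on the work surface. World frame = base frame: x ahead of the robot, y to its left, z up, the work surface at z = 0. Lengths are in mm, angles in degrees, forces in N, time in s.
With the tool pointing down it reaches from about 350 to 850 mm from the base axis. Payload 8.1 kg.
Tool frame: the origin (TCP) lies midway between the tips of the shut fingers; the grasp point (between the pads) lies 19 mm behind it; x points along the fingers, y is the direction in which the jaws open and shut, and the axes are right-handed (so a half turn about x gives the same grasp; the last joint's range is limited). The gripper opens to 85 mm and grips with 20 to 120 N. Pads are 22 mm wide; open, the fingers measure 114 mm over their backs; the gripper's body (76 mm by 85 mm) begins 54 mm behind the grasp point. The pads swing forward as they close: fully open they stand 13 mm farther back than shut.
Start: joints at [-81.211, 7.471, 85.268, -0, 87.261, -4.893], TCP at [141.942, -582.973, 231.292] pointing down, gripper open.
Joint ranges: [-169.43, 169.43], [-51.17, 129.36], [1.28, 143.12], [-76.62, 256.62], [0, 156.53], [-152.29, 152.29]. Speed limits (degrees/s): [136.94, 136.94, 159.86, 180, 180, 180].

### API

Orientations are given as [roll, pitch, yaw] about the fixed x, y, z axes, in that order (R = Rz(yaw) Ry(pitch) Rx(roll)).
In Python, from bench import r gives the robot as it stands.
- The arm moves only by the tool move_arm, never from a script. Its argument "deltas" is a list of rows, each a list of 2 entries, a list of its own where there are three numbers: the shift along the tool's x, y, z in mm, then the turn about the tool's x in degrees. A call has 1 to 12 rows; each row is the pose to reach, as a shift and turn from the pose measured when the call began, along the tool's axes at that moment; what a row does not reach only later rows make up. A row lasts 1/8 s, in which the tool goes at most 62.5 mm and 10.7 degrees, less where a joint would pass 70% of its speed; a pose out of reach is approached as far as the arm can. A call with a gripper value outside its range is refused whole. "jaw" is the opening, from -1 (shut) to 1 (fully open), set as the call begins (left out, the last holds). The fingers move at their own pace and stop on an object; "squeeze" is the grip in N (left out, the last holds). Time passes only in rows, so rows that repeat a pose let the fingers close. It gives the time, the measured TCP pose, the force and the opening at its end, in the units of the state.
- r.sense(): the state, without advancing time (a new reading comes with each control period).
- r.snapshot(name): name is "scene" or "side" or "wrist"; returns (picture, depth): 480x640x3 uint8, red, green, blue; 480x640 float32, mm along the optical axis (not along the pixel's ray), 0 where there is no reading.
- r.get_calibration(name): a dict with "fovy" (degrees; the focal length in pixels is half the picture's height over the tangent of half this angle, whatever the lens; pixels are square), "cx", "cy" (the principal point, pixels), "k1" (the pictures are not rectified: a ray, as slopes to the right and down, at radius r is drawn at 1 + k1 r^2 times it, then the intrinsics apply), "position" and "attitude" of the camera in the world; the wrist camera has in their place "tool_from_camera" (4x4, takes a point from camera to tool coordinates, whose origin is the TCP and whose axes are the tool frame's). Camera axes: x right, y down, z forward; pixel columns grow to the right and rows downward; lengths in mm; the calibration is good to about 2 mm. A picture is of the moment at which its call begins: read the wrist's pose just before it. get_calibration takes no time and is no camera call.
- r.hand_in(): hands the job in, once; it reports no verdict.
The state is a dict: "time": time; "joint_pos": joint angles; "qd": joint speeds; "joint_efforts": joint torques, N m; "tool_pos": TCP position; "tcp_rot": TCP orientation; "ft_force": force on the tool from outside, world axes, zero at the start; "wrist_torque": the same for the moment, N m; "finger_gap": finger opening in mm.
Only numpy, scipy, OpenCV 4.12 (cv2) and the standard library are available. Lean on these libraries where they do the work, as an engineer would, in place of code of your own. Each camera call takes 0.05 s, during which the arm holds its last target. There are 200 camera calls.

## Working session

There is one attempt and no reset: what is moved stays moved. The work goes in short steps, Python scripts to look and compute and a tool call to move; the robot and the scene stay as the last step left them, time stands still between calls to the robot, and variables do not carry over. Pictures are saved under pics/ and viewed, about 12 in all and at most 16, crops included, and the job is handed in when it is done.

Besides the shell and the picture viewer there is one more tool, called after "Call:" as name(argument=value, ...), one argument or row to a line, values as JSON. move_arm: Moves the arm, as the interface text tells. Its arguments: {"type":"object","properties":{"deltas":{"type":"array","items":{"type":"array"}},"jaw":{"type":"number"},"squeeze":{"type":"number"}},"required":["deltas"]}

```bash
mkdir -p pics; ls; python3 - <<'E'
from bench import r
import cv2
print(r.sense())
for n in ("scene","side","wrist"):
    print(n,r.get_calibration(n))
for n in ("scene","side"):
    p,d=r.snapshot(n); cv2.imwrite(f"pics/{n}0.png",p[:,:,::-1]); import numpy as np; np.save(f"pics/{n}0.npy",d)
    print(n,(d>0).mean())
E
```

```text
pics
{'time': 0.0, 'joint_pos': array([-8.12099244e+01,  7.51402574e+00,  8.53318427e+01,  9.19998474e-04,
        8.72612485e+01, -4.89384759e+00]), 'qd': array([-0.15520166,  0.10807882,  0.00643877,  0.01315764,  0.04033402,
        0.03446776]), 'joint_efforts': array([ 1.14193619e-03, -5.69389057e+01, -5.00553489e+01, -1.44484789e-04,
        1.45287858e-02,  5.62264927e-05]), 'tool_pos': array([ 141.87205259, -582.40417111,  230.23114959]), 'tcp_rot': array([-95.38532691,  89.89287912,  98.29855149]), 'ft_force': array([0.9029411 , 0.76925256, 0.28423339]), 'wrist_torque': array([ 0.01227697,  0.0338217 , -0.01363634]), 'finger_gap': 85.5077237662592}
scene {'fovy': 56.22066873580292, 'cx': 325.52877456506457, 'cy': 238.1555960845797, 'k1': -0.018076646329013707, 'position': array([ 809.10394681, -583.61764994,  548.15973021]), 'attitude': array([-128.48054498,    0.25046279,   29.40870663])}
side {'fovy': 53.383095957884755, 'cx': 315.99374086905556, 'cy': 238.41448058341038, 'k1': -0.09133989481336598, 'position': array([355.16161849, 561.17372782, 679.07082432]), 'attitude': array([-136.43043689,   -0.52254626, -166.15204858])}
wrist {'fovy': 70.63536960467255, 'cx': 325.432760208348, 'cy': 241.19398253485647, 'k1': -0.048559957134879296, 'tool_from_camera': array([[ 4.10602360e-04, -3.24334735e-01,  9.45942287e-01,
        -1.42357111e+02],
       [ 9.99999916e-01,  1.24367445e-04, -3.91425193e-04,
         8.46109992e-02],
       [ 9.30836120e-06,  9.45942368e-01,  3.24334758e-01,
        -8.34413767e+01],
       [ 0.00000000e+00,  0.00000000e+00,  0.00000000e+00,
         1.00000000e+00]])}
scene 0.995859375
side 0.9961979166666667
```

View pics/scene0.png

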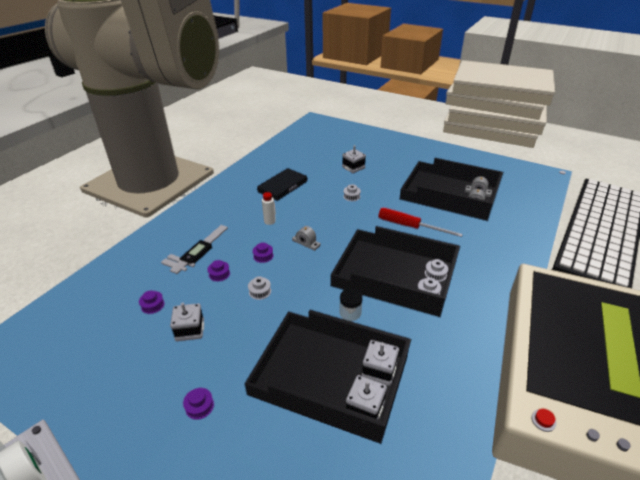

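View pics/side0.png

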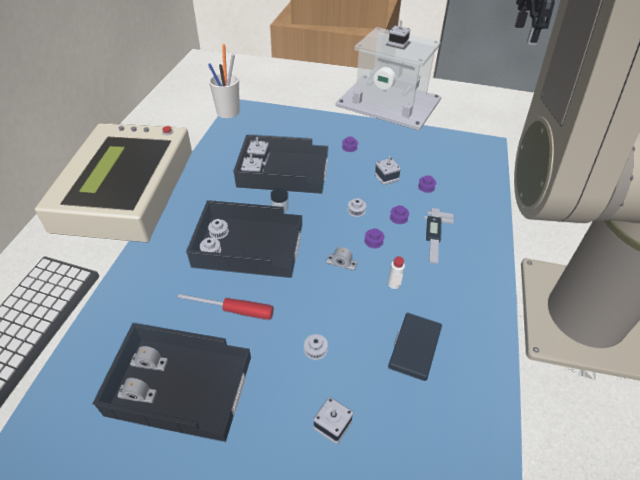

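The scene view shows these parts (pixels in the scene picture):
- Motors at (187,320) and (353,158). Look-alikes are the two in the bin and one on the test stand.
- Silver pulleys at (259,287) and (352,191). Look-alikes are the two in the bin and four purple ones at (151,300), (218,270), (262,252) and (198,402).
- Pillow block at (306,237).
- Bins at (330,370) for motors, (397,268) for pulleys and (452,188) for blocks. The jar is at (350,303).

Next I measure all of them from both depth views.

```bash
cat > h.py <<'E'
import numpy as np, cv2
from scipy.spatial.transform import Rotation as Ro
from bench import r
def cam(n):
    c=r.get_calibration(n); f=240/np.tan(np.radians(c["fovy"]/2))
    K=np.array([[f,0,c["cx"]],[0,f,c["cy"]],[0,0,1]]); k=np.array([c["k1"],0,0,0])
    if n=="wrist":
        s=r.sense(); T=np.eye(4); T[:3,:3]=Ro.from_euler("xyz",s["tcp_rot"],degrees=True).as_matrix(); T[:3,3]=s["tool_pos"]
        T=T@c["tool_from_camera"]
    else:
        T=np.eye(4); T[:3,:3]=Ro.from_euler("xyz",c["attitude"],degrees=True).as_matrix(); T[:3,3]=c["position"]
    return K,k,T
def rays(uv,K,k):
    q=cv2.undistortPoints(np.asarray(uv,float).reshape(-1,1,2),K,k)[:,0]
    return np.c_[q,np.ones(len(q))]
def onplane(uv,z,C):
    K,k,T=C; d=rays(uv,K,k)@T[:3,:3].T; o=T[:3,3]
    return o+d*((z-o[2])/d[:,2])[:,None]
def project(P,C):
    K,k,T=C; Q=(np.atleast_2d(P)-T[:3,3])@T[:3,:3]
    return cv2.projectPoints(Q,np.zeros(3),np.zeros(3),K,k)[0][:,0]
def cloud(d,C):
    K,k,T=C; v,u=np.mgrid[0:480,0:640]
    P=rays(np.c_[u.ravel(),v.ravel()],K,k)*d.reshape(-1,1)
    return (P@T[:3,:3].T+T[:3,3]).reshape(480,640,3)
E
python3 - <<'E'
from h import *
W=[];I=[]
for n in ("scene","side"):
    P=cloud(np.load(f"pics/{n}0.npy"),cam(n)); im=cv2.imread(f"pics/{n}0.png"); np.save(f"pics/{n}P.npy",P)
    ok=(P[...,0]>250)&(P[...,0]<900)&(abs(P[...,1])<600)
    m=ok&(abs(P[...,2])<5); print(n,"table z med",np.median(P[m][:,2]))
    blob=(ok&(P[...,2]>6)&(P[...,2]<70)).astype(np.uint8)
    N,L,S,_=cv2.connectedComponentsWithStats(blob)
    for i in range(1,N):
        if S[i,4]<60: continue
        Q=P[L==i]; zmax=np.percentile(Q[:,2],98)
        rc=cv2.minAreaRect(Q[:,:2].astype(np.float32))
        print(S[i,:5],"bgr",im[L==i].mean(0).round(),"z",zmax.round(1),"c",np.round(rc[0],1),np.round(rc[1],1),round(rc[2],1))
E
```

```text
scene table z med 1.1031758598123815
[ 443  111   74   30 1316] bgr [100. 116. 123.] z 68.5 c [611.2 586.5] [183.2  26.8] 0.1
[342 146  24  27 419] bgr [86. 80. 79.] z 52.3 c [391.7 286. ] [45.  48.1] 72.5
[ 400  158  103   61 3294] bgr [34. 32. 31.] z 46.2 c [633.4 287.5] [192.7 147.8] 3.9
[ 256  168   52   55 1180] bgr [56. 53. 57.] z 66.4 c [295.7  87.8] [ 90.5 200.4] 8.7
[ 552  178   39   96 1290] bgr [131. 132. 135.] z 22.5 c [886.5 301.3] [359.1  31.3] 89.2
[343 185  18  14 191] bgr [128. 121. 120.] z 27.5 c [448.5 168.4] [38.  31.9] 30.5
[378 208  85  29 632] bgr [ 46.  42. 118.] z 26.4 c [617.7 129.6] [168.6  24.9] 1.5
[163 225  65  49 771] bgr [105. 103. 101.] z 13.5 c [ 284.  -133.2] [150.8  52.8] 81.4
[292 226  28  23 352] bgr [100.  97.  97.] z 35.8 c [444.  -18.5] [23.3 56.5] 85.3
[ 330  226  131   94 5505] bgr [44. 41. 40.] z 46.1 c [631.2 -47.3] [192.4 204.6] 7.3
[252 243  21  18 283] bgr [111.  32.  77.] z 27.2 c [394.6 -90.6] [36.9 33.6] 38.6
[207 260  22  19 322] bgr [111.  32.  77.] z 27.3 c [ 355.4 -169.2] [37.4 33.5] 48.1
[ 492  267   55  204 2572] bgr [ 89. 100.
[... 1624 characters left out ...]
] [24.4 54.8] 82.1
[388 256  17  31 377] bgr [175. 171. 192.] z 67.6 c [340.4  10.5] [23.2 23.1] 24.7
[   0  267   99  138 2522] bgr [129. 127. 126.] z 22.3 c [887.7 259.2] [271.  34.] 87.8
[178 294  96  26 903] bgr [102.  92. 173.] z 26.5 c [615.3 134.8] [169.9  25.6] 2.6
[ 388  312   54   68 2345] bgr [85. 73. 63.] z 20.2 c [290.7 132.2] [106.6  64.5] 81.6
[  92  322  159  119 5578] bgr [80. 72. 67.] z 46.6 c [631.8 288. ] [196.4 142.3] 4.2
[304 335  23  22 387] bgr [187. 176. 172.] z 28.1 c [445.8 173. ] [36.3 35.4] 49.5
[117 378  40  25 651] bgr [141. 136. 134.] z 40.2 c [686.7 314.2] [57.  33.5] 10.0
[ 314  397   39   46 1145] bgr [166. 155. 152.] z 51.6 c [391.9 289.4] [43.  42.7] 69.8
```

```bash
cat >> h.py <<'E'
def go(x,y,z,jaw):
    "tool-frame shift and turn to bring TCP to x,y,z with the jaw line at angle jaw (mod 180)"
    s=r.sense(); R=Ro.from_euler("xyz",s["tcp_rot"],degrees=True).as_matrix()
    sh=R.T@(np.array([x,y,z])-s["tool_pos"]); a=np.degrees(np.arctan2(R[1,1],R[0,1]))
    t=-((jaw-a+90)%180-90)   # tool x is down: turn about it is minus world yaw
    print("t",round(s["time"],2),"tcp",s["tool_pos"].round(1),"jaw",round(a,1),"j1,j6",s["joint_pos"][[0,5]].round(0),"gap",round(s["finger_gap"],1),"f",s["ft_force"].round(1),"| shift",sh.round(1),"turn",round(t,1),"or",round(t-180*np.sign(t),1))
def bin2w(b,x,y):
    c,s=np.cos(np.radians(b[2])),np.sin(np.radians(b[2])); return b[0]+c*x-s*y,b[1]+s*x+c*y
E
python3 - <<'E'
from h import *
ex={"scene":(slice(285,326),slice(334,366)),"side":(slice(186,216),slice(268,292))}
for n in ex:
    P=np.load(f"pics/{n}P.npy"); J=P[ex[n]].reshape(-1,3); j=J[(J[:,2]>38)&(J[:,2]<44)&(J[:,1]<-125)]; print(n,"jar top",cv2.minAreaRect(j[:,:2].astype(np.float32)))
    P=P.copy(); P[ex[n]]=0
    for nm,c in (("motors",(628,-255)),("pulleys",(630,-35)),("blocks",(632,288))):
        for lo,hi in ((30,49),(8,49)):
            m=(abs(P[...,0]-c[0])<125)&(abs(P[...,1]-c[1])<100)&(P[...,2]>lo)&(P[...,2]<hi)
            rc=cv2.minAreaRect(P[m][:,:2].astype(np.float32)); print(n,nm,lo,np.round(rc[0],1),np.round(rc[1],1),round(rc[2],1))
go(397,-289,130,39)
# close crop
im=cv2.imread("pics/scene0.png"); a=cv2.resize(im[280:345,145:290],None,fx=4,fy=4); b=cv2.resize(im[140:260,285:370],None,fx=2.6,fy=2.6)
h=max(a.shape[0],b.shape[0]); pad=lambda q:cv2.copyMakeBorder(q,0,h-q.shape[0],0,0,0)
cv2.imwrite("pics/crop.png",np.hstack([pad(a)[:, :570],pad(b)]))
E
```

```text
scene jar top ((610.3021240234375, -156.65647888183594), (41.71306228637695, 75.35999298095703), 18.998790740966797)
scene motors 30 [ 628.8 -255.2] [190.6 142.8] 8.1
scene motors 8 [ 627.8 -255.3] [192.5 142.8] 8.1
scene pulleys 30 [630.3 -17.3] [187.4 144. ] 7.6
scene pulleys 8 [627.4 -17.5] [192.4 144.5] 7.3
scene blocks 30 [634.7 288.3] [190.8 146.9] 3.3
scene blocks 8 [633.4 287.5] [192.7 147.8] 3.9
side jar top ((597.1309204101562, -138.86911010742188), (26.82461929321289, 34.5876350402832), 84.79596710205078)
side motors 30 [ 628.5 -254.8] [189.8 147.8] 8.1
side motors 8 [ 627.2 -254.7] [192.6 147.6] 7.6
side pulleys 30 [626.6 -16.9] [193.2 145.9] 7.1
side pulleys 8 [625.9 -17. ] [194.5 145.9] 7.1
side blocks 30 [633.1 288.1] [193.7 142.3] 4.2
side blocks 8 [631.8 288. ] [196.4 142.3] 4.2
t 0.1 tcp [ 141.9 -582.5  230.3] jaw -76.3 j1,j6 [-81.  -5.] gap 85.5 f [ 0.2 -0.3  0.2] | shift [ 100.7 -224.6 -317.3] turn 64.7 or -115.3
```

View pics/crop.png

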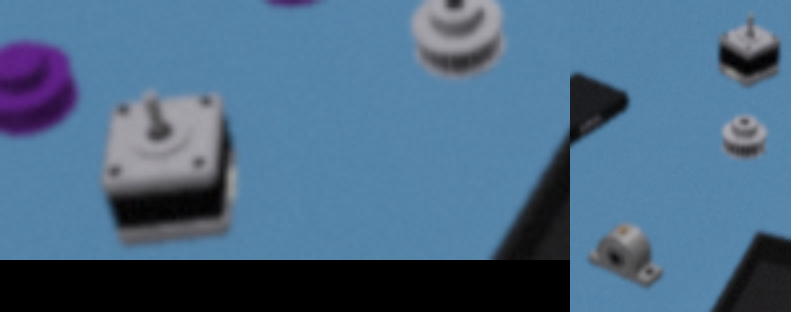

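The crop confirms the silver motors and pulleys and the grey block are the targets; the purple pulleys are decoys. Bins measured as (x, y, yaw): motors (628,-255,8°), pulleys (627,-17,7°), blocks (633,288,4°). I move above motor_a with the jaw at -51°.

Call:
move_arm(
  deltas=[
    [[40,-112,-158],-12],
    [[100,-224,-317],-25],
    [[100,-224,-317],-25],
    [[100,-224,-317],-25],
    [[100,-224,-317],-25],
    [[100,-224,-317],-25],
    [[100,-224,-317],-25],
    [[100,-224,-317],-25],
    [[100,-224,-317],-25],
    [[100,-224,-317],-25],
  ],
  jaw=1,
)

```text
time: 1.35
tool_pos: [396.4, -290.8, 131.1]
tcp_rot: [-130.1, 89.9, 88.5]
ft_force: [-0.7, -0.3, -0.1]
finger_gap: 85.2
```

```bash
cat >> h.py <<'E'
def look(x,y,zlo,zhi,name=None,rad=50):
    C=cam("wrist"); p,d=r.snapshot("wrist"); P=cloud(d,C)
    if name: cv2.imwrite(f"pics/{name}.png",p[:,:,::-1])
    m=(np.hypot(P[...,0]-x,P[...,1]-y)<rad)&(P[...,2]>zlo)&(P[...,2]<zhi)&(d>0)
    if m.sum()<30: print("few",m.sum()); return
    t=P[(abs(P[...,2])<4)&(np.hypot(P[...,0]-x,P[...,1]-y)<90)]
    rc=cv2.minAreaRect(P[m][:,:2].astype(np.float32)); print("n",m.sum(),"c",np.round(rc[0],1),np.round(rc[1],1),"ang",round(rc[2],1),"z98",np.percentile(P[m][:,2],98).round(1),"table",np.median(t[:,2]).round(1) if len(t) else None)
E
python3 - <<'E'
from h import *
look(397,-289,28,45,"w1"); go(397,-289,8,-51)
E
```

```text
n 2938 c [ 395.2 -290.1] [42.  42.1] ang 37.5 z98 40.7 table 0.6
t 1.4 tcp [ 396.4 -290.7  131.1] jaw -51.4 j1,j6 [-42.   9.] gap 85.7 f [-0.  -0.2 -0.6] | shift [123.1  -0.9  -1.5] turn -0.4 or 179.6
```

View pics/w1.png

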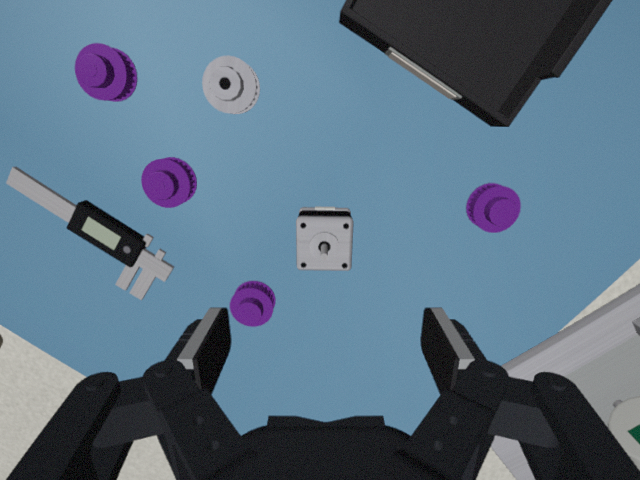

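Call:
move_arm(
  deltas=[
    [[50,-1,1],1],
    [[95,-1,1],1],
    [[126,-1,1],1],
    [[126,-1,1],1],
    [[126,-1,1],1],
  ],
)

```text
time: 2.02
tool_pos: [395.6, -291.5, 6.6]
tcp_rot: [141.0, 89.9, -1.5]
ft_force: [0.8, 0.3, 0.4]
finger_gap: 85.8
```

Call:
move_arm(
  deltas=[
    [[0,0,0],0],
    [[0,0,0],0],
    [[0,0,0],0],
    [[0,0,0],0],
    [[0,0,0],0],
    [[0,0,0],0],
  ],
  jaw=-1,
  squeeze=50,
)

```text
time: 2.78
tool_pos: [396.3, -292.2, 7.9]
tcp_rot: [116.1, 89.8, -26.3]
ft_force: [-1.3, 0.9, 6.6]
finger_gap: 40.9
```

```bash
python3 - <<'E'
from h import *
x,y=bin2w((628,-255,8),-34,-33); print(x,y); go(x,y,130,8)
E
```

```text
598.9235979944688 -292.41073170111406
t 2.77 tcp [ 396.3 -292.2    7.9] jaw -52.4 j1,j6 [-42.  10.] gap 40.9 f [-1.3  0.9  6.6] | shift [-121.6  124.  -160.6] turn -60.4 or 119.6
```

Call:
move_arm(
  deltas=[
    [[-30,0,0],0],
    [[-80,0,0],-4],
    [[-121,25,-32],-14],
    [[-121,60,-80],-24],
    [[-121,95,-125],-34],
    [[-121,124,-160],-44],
    [[-121,124,-160],-54],
    [[-121,124,-160],-60],
    [[-121,124,-160],-60],
    [[-121,124,-160],-60],
    [[-121,124,-160],-60],
  ],
)

```text
time: 4.15
tool_pos: [598.3, -292.8, 129.6]
tcp_rot: [56.0, 89.8, -26.5]
ft_force: [0.1, -0.8, -3.1]
finger_gap: 41.4
```

```bash
python3 - <<'E'
from h import *
x,y=bin2w((628,-255,8),-34,-33); go(x,y,13,8); look(x,y,-50,400,"w2"); 
E
```

```text
t 4.15 tcp [ 598.3 -292.8  129.6] jaw 7.5 j1,j6 [-30. -38.] gap 41.4 f [ 0.1 -0.8 -3.1] | shift [116.6   0.4  -0.5] turn -0.5 or 179.5
n 59578 c [ 597.9 -284. ] [99.8 83. ] ang 6.2 z98 224.7 table 3.3
```

View pics/w2.png

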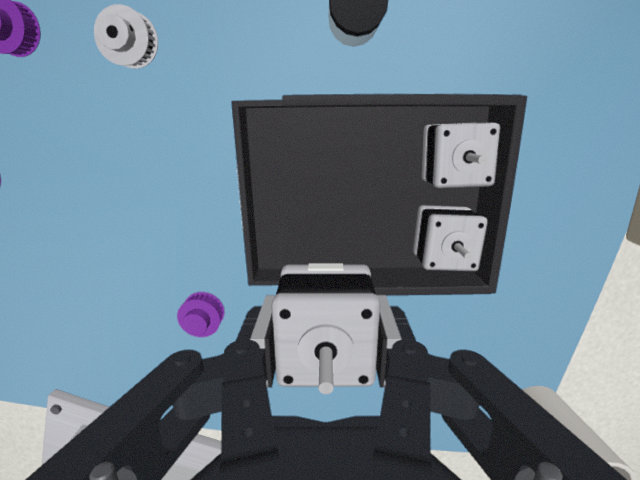

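```bash
python3 - <<'E'
from h import *
C=cam("wrist"); b=(628,-255,8)
for uv,z in (((526,96),45),((497,294),45),((233,101),28),((249,285),28)):
    w=onplane([uv],z,C)[0]; c,s=np.cos(np.radians(8)),np.sin(np.radians(8)); d=w[:2]-b[:2]; print(w.round(1),"in bin",(c*d[0]+s*d[1]).round(1),(-s*d[0]+c*d[1]).round(1))
E
```

```text
[ 710.8 -174.5   45. ] in bin 93.2 68.2
[ 732.5 -312.5   45. ] in bin 95.5 -71.5
[ 523.7 -202.2   28. ] in bin -95.9 66.8
[ 542.6 -337.6   28. ] in bin -96.0 -70.0
```

Call:
move_arm(
  deltas=[
    [[45,0,0],-0.5],
    [[85,0,0],-0.5],
    [[105,0,0],-0.5],
    [[112,0,0],-0.5],
    [[115,0,0],-0.5],
    [[117,0,0],-0.5],
    [[117,0,0],-0.5],
  ],
)

```text
time: 5.08
tool_pos: [599.4, -293.4, 13.8]
tcp_rot: [54.1, 89.7, -27.9]
ft_force: [0.2, 0.7, -2.6]
finger_gap: 41.2
```

Call:
move_arm(
  deltas=[
    [[1,0,0],0],
    [[2,0,0],0],
    [[2,0,0],0],
    [[2,0,0],0],
  ],
)

```text
time: 5.58
tool_pos: [599.6, -293.6, 12.1]
tcp_rot: [54.0, 89.7, -28.0]
ft_force: [-0.4, -0.6, -0.2]
finger_gap: 41.4
```

Call:
move_arm(
  deltas=[
    [[0,0,0],0],
    [[0,0,0],0],
    [[0,0,0],0],
    [[0,0,0],0],
  ],
  jaw=0.4,
)

```text
time: 6.08
tool_pos: [599.6, -293.6, 12.1]
tcp_rot: [54.0, 89.7, -28.0]
ft_force: [-0.7, 0.6, -0.2]
finger_gap: 59.5
```

Call:
move_arm(
  deltas=[
    [[-20,0,0],0],
    [[-70,0,0],0],
    [[-120,0,0],0],
    [[-120,0,0],0],
    [[-120,0,0],0],
  ],
)

```text
time: 6.7
tool_pos: [599.3, -293.5, 133.4]
tcp_rot: [53.5, 89.6, -28.5]
ft_force: [0.8, 0.5, -0.7]
finger_gap: 59.9
```

```bash
python3 - <<'E'
from h import *
look(599,-292.4,30,55,"w3",40); go(442,-166,120,8)
E
```

```text
n 3796 c [ 600.3 -301.4] [46.9 58.9] ang 8.4 z98 45.8 table 3.2
t 6.75 tcp [ 598.6 -293.   131.8] jaw 8.0 j1,j6 [-30. -38.] gap 59.9 f [-0.1 -0.8 -0.2] | shift [  10.9 -137.5 -147.6] turn -0.0 or 180.0
```

Call:
move_arm(
  deltas=[
    [[11,-46,-49],0],
    [[11,-92,-98],0],
    [[11,-137,-147],0],
    [[11,-137,-147],0],
    [[11,-137,-147],0],
    [[11,-137,-147],0],
    [[11,-137,-147],0],
  ],
  jaw=1,
)

```text
time: 7.62
tool_pos: [443.2, -167.1, 119.9]
tcp_rot: [53.1, 89.7, -29.0]
ft_force: [-0.4, -0.0, -0.3]
finger_gap: 85.3
```

```bash
python3 - <<'E'
from h import *
look(442,-166,12,20,"w4",35);look(442,-166,21,32,None,35); go(442,-166,2,8)
E
```

```text
n 1151 c [ 440.8 -168.1] [37.1 38.1] ang 8.7 z98 18.3 table 0.6
n 656 c [ 441.1 -167.5] [21.5 20.8] ang 6.7 z98 27.1 table 0.6
t 7.72 tcp [ 443.  -167.   119.8] jaw 8.0 j1,j6 [-27. -35.] gap 85.5 f [-1.2 -0.8 -0.2] | shift [117.8  -1.2  -1.4] turn -0.0 or 180.0
```

View pics/w4.png

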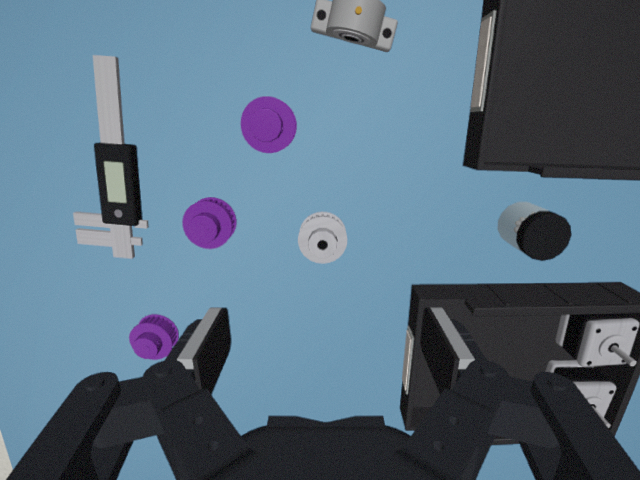

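Call:
move_arm(
  deltas=[
    [[50,-2,1],0],
    [[95,-2,1],0],
    [[113,-2,1],0],
    [[117,-2,1],0],
    [[117,-2,1],0],
    [[117,-2,1],0],
  ],
)

```text
time: 8.48
tool_pos: [442.8, -169.1, 4.2]
tcp_rot: [54.2, 89.6, -27.9]
ft_force: [0.6, 0.2, 0.3]
finger_gap: 85.6
```

Call:
move_arm(
  deltas=[
    [[0,0,0],0],
    [[0,0,0],0],
    [[0,0,0],0],
    [[0,0,0],0],
    [[0,0,0],0],
    [[0,0,0],0],
  ],
  jaw=-1,
  squeeze=35,
)

```text
time: 9.22
tool_pos: [443.0, -169.2, 4.8]
tcp_rot: [54.0, 89.6, -28.0]
ft_force: [-2.0, 1.3, 5.5]
finger_gap: 36.1
```

```bash
python3 - <<'E'
from h import *
x,y=bin2w((627,-17,7),-34,-32); print(x,y); go(x,y,130,7)
E
```

```text
597.1532498331597 -52.90503452829732
t 9.22 tcp [ 443.  -169.2    4.8] jaw 8.0 j1,j6 [-27. -35.] gap 36.1 f [-2.   1.3  5.5] | shift [-124.6  169.5  -93.3] turn 1.0 or -179.0
```

Call:
move_arm(
  deltas=[
    [[-30,0,0],0],
    [[-80,0,0],0],
    [[-125,30,-20],0],
    [[-125,85,-47],1],
    [[-125,130,-75],1],
    [[-125,169,-93],1],
    [[-125,169,-93],1],
    [[-125,169,-93],1],
    [[-125,169,-93],1],
  ],
)

```text
time: 10.35
tool_pos: [595.9, -54.1, 130.3]
tcp_rot: [52.0, 89.6, -31.1]
ft_force: [0.3, 0.0, -0.8]
finger_gap: 36.4
```

```bash
python3 - <<'E'
from h import *
x,y=bin2w((627,-17,7),-34,-32); go(x,y,10,7); look(x,y,-50,400,"w5"); 
E
```

```text
t 10.35 tcp [595.9 -54.1 130.3] jaw 6.9 j1,j6 [-10. -17.] gap 36.4 f [ 0.3  0.  -0.8] | shift [120.3   0.7  -1.5] turn -0.1 or 179.9
n 56995 c [596.4 -47.3] [99.8 88.2] ang 6.4 z98 225.4 table 3.3
```

View pics/w5.png

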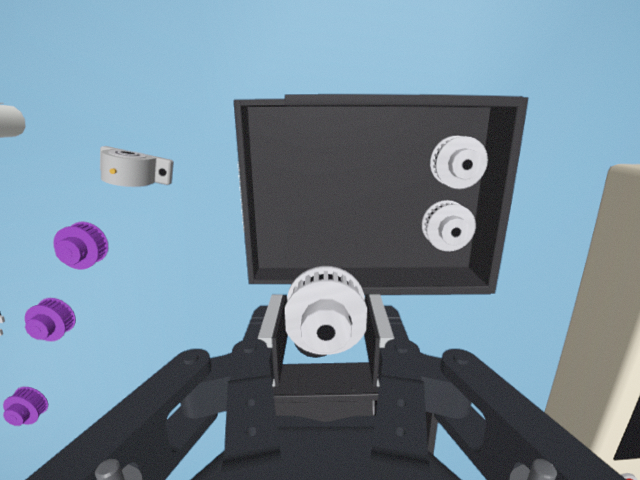

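Call:
move_arm(
  deltas=[
    [[45,1,-1],0],
    [[85,1,-1],0],
    [[108,1,-1],0],
    [[116,1,-1],0],
    [[120,1,-1],0],
    [[121,1,-1],0],
    [[121,1,-1],0],
  ],
)

```text
time: 11.28
tool_pos: [598.6, -53.6, 10.7]
tcp_rot: [57.4, 89.5, -25.7]
ft_force: [-0.3, -0.2, -1.5]
finger_gap: 36.4
```

Call:
move_arm(
  deltas=[
    [[1,0,0],0],
    [[2,0,0],0],
    [[2,0,0],0],
    [[2,0,0],0],
  ],
)

```text
time: 11.78
tool_pos: [598.9, -53.6, 8.9]
tcp_rot: [58.7, 89.5, -24.4]
ft_force: [1.5, 0.1, -0.4]
finger_gap: 36.0
```

Call:
move_arm(
  deltas=[
    [[0,0,0],0],
    [[0,0,0],0],
    [[0,0,0],0],
    [[0,0,0],0],
  ],
  jaw=0.3,
)

```text
time: 12.28
tool_pos: [598.8, -53.6, 8.9]
tcp_rot: [58.2, 89.5, -24.9]
ft_force: [-0.4, 0.3, -0.3]
finger_gap: 55.4
```

Call:
move_arm(
  deltas=[
    [[-20,0,0],0],
    [[-70,0,0],0],
    [[-110,0,0],0],
    [[-110,0,0],0],
    [[-110,0,0],0],
  ],
)

```text
time: 12.9
tool_pos: [598.1, -53.2, 119.8]
tcp_rot: [60.1, 89.4, -23.0]
ft_force: [-0.0, 0.0, -0.9]
finger_gap: 55.7
```

```bash
python3 - <<'E'
from h import *
look(597,-53,14,24,None,25);look(597,-53,25,34,None,25); go(443.5,-16.5,120,83)
E
```

```text
n 1188 c [598.4 -51.9] [37.4 37.6] ang 48.0 z98 21.8 table 3.3
n 692 c [598.5 -51.7] [21.4 21. ] ang 38.5 z98 31.1 table 3.3
t 13.0 tcp [597.  -53.  117.8] jaw 6.9 j1,j6 [-10. -17.] gap 55.5 f [ 0.4  0.3 -0.8] | shift [  -3.3 -148.   -54.7] turn -76.1 or 103.9
```

Call:
move_arm(
  deltas=[
    [[-3,-40,-14],-10],
    [[-3,-80,-28],-20],
    [[-3,-115,-42],-30],
    [[-3,-148,-55],-40],
    [[-3,-148,-55],-50],
    [[-3,-148,-55],-60],
    [[-3,-148,-55],-70],
    [[-3,-148,-55],-76],
    [[-3,-148,-55],-76],
    [[-3,-148,-55],-76],
    [[-3,-148,-55],-76],
  ],
  jaw=0.5,
)

```text
time: 14.38
tool_pos: [443.2, -16.2, 119.5]
tcp_rot: [-22.9, 89.6, -30.1]
ft_force: [0.5, -0.2, -0.2]
finger_gap: 64.2
```

```bash
python3 - <<'E'
from h import *
look(443.5,-16.5,18,45,None,45);look(443.5,-16.5,5,13,"w6",45); go(443.5,-16.5,5,83)
E
```

```text
n 1265 c [440.4 -17.2] [22.5 32. ] ang 82.4 z98 36.2 table 0.6
n 538 c [441.6 -17.4] [19.9 55.8] ang 84.7 z98 11.3 table 0.6
t 14.47 tcp [443.4 -16.2 119.6] jaw 82.8 j1,j6 [ -9. -91.] gap 64.2 f [ 0.  -0.1 -0.2] | shift [114.6   0.   -0.6] turn -0.2 or 179.8
```

View pics/w6.png

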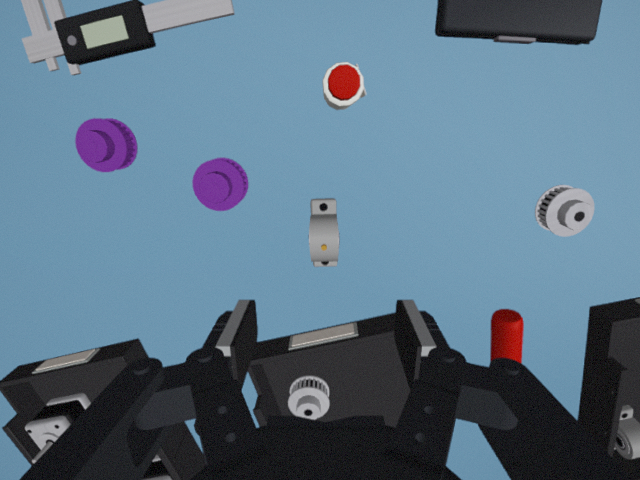

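Call:
move_arm(
  deltas=[
    [[50,-1,-2],-2],
    [[95,-1,-2],-2],
    [[111,-1,-2],-2],
    [[114,-1,-2],-2],
    [[114,-1,-2],-2],
    [[114,-1,-2],-2],
  ],
)

```text
time: 15.22
tool_pos: [443.6, -17.6, 7.4]
tcp_rot: [-18.0, 89.4, -23.1]
ft_force: [0.1, 0.2, 0.4]
finger_gap: 64.0
```

Call:
move_arm(
  deltas=[
    [[0,0,0],0],
    [[0,0,0],0],
    [[0,0,0],0],
    [[0,0,0],0],
    [[0,0,0],0],
    [[0,0,0],0],
  ],
  jaw=-1,
  squeeze=45,
)

```text
time: 15.98
tool_pos: [444.1, -17.6, 8.0]
tcp_rot: [-16.9, 89.4, -22.0]
ft_force: [-0.5, 0.8, 6.3]
finger_gap: 19.2
```

```bash
python3 - <<'E'
from h import *
x,y=bin2w((633,288,4),-34,0); print(x,y); go(x,y,130,4)
E
```

```text
599.0828222911659 285.62827989269977
t 15.97 tcp [444.1 -17.6   8. ] jaw 84.8 j1,j6 [ -9. -94.] gap 19.2 f [-0.5  0.8  6.3] | shift [-121.7  315.6  128.4] turn 80.8 or -99.2
```

Call:
move_arm(
  deltas=[
    [[-30,0,0],0],
    [[-80,0,0],4],
    [[-122,30,12],14],
    [[-122,80,32],24],
    [[-122,130,53],34],
    [[-122,180,73],44],
    [[-122,230,93],54],
    [[-122,280,114],64],
    [[-122,316,128],74],
    [[-122,316,128],81],
    [[-122,316,128],81],
    [[-122,316,128],81],
  ],
)

```text
time: 17.48
tool_pos: [598.4, 285.6, 129.9]
tcp_rot: [60.8, 89.4, -25.3]
ft_force: [0.4, -0.2, -1.7]
finger_gap: 19.2
```

```bash
python3 - <<'E'
from h import *
x,y=bin2w((633,288,4),-34,0); go(x,y,13,4); look(x,y,-50,400,"w7"); 
E
```

```text
t 17.48 tcp [598.4 285.6 129.9] jaw 4.0 j1,j6 [21. 17.] gap 19.2 f [ 0.4 -0.2 -1.7] | shift [116.9  -0.4  -0.6] turn -0.0 or 180.0
n 58864 c [598.9 288. ] [99.8 95.1] ang 4.2 z98 224.9 table 3.2
```

View pics/w7.png

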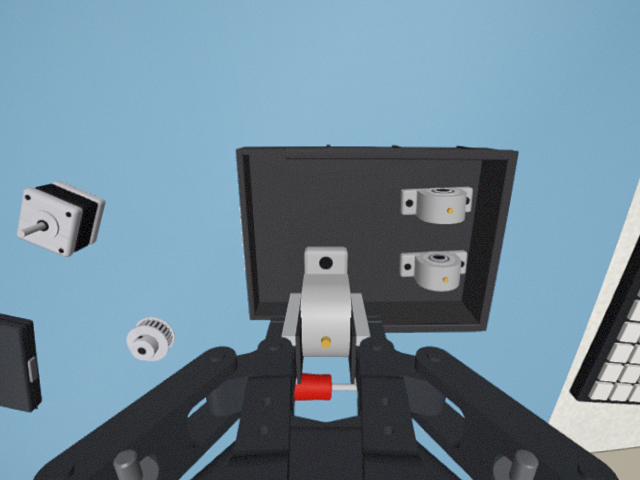

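Call:
move_arm(
  deltas=[
    [[45,0,0],0],
    [[85,0,0],0],
    [[108,0,0],0],
    [[115,0,0],0],
    [[118,0,0],0],
    [[118,0,0],0],
    [[118,0,0],0],
  ],
)

```text
time: 18.4
tool_pos: [600.8, 285.5, 13.7]
tcp_rot: [70.1, 89.3, -16.0]
ft_force: [-1.1, 0.4, -2.1]
finger_gap: 18.9
```

Call:
move_arm(
  deltas=[
    [[1,0,0],0],
    [[2,0,0],0],
    [[2,0,0],0],
    [[2,0,0],0],
  ],
)

```text
time: 18.9
tool_pos: [601.2, 285.6, 12.2]
tcp_rot: [72.6, 89.2, -13.5]
ft_force: [-0.1, 0.4, 1.8]
finger_gap: 19.2
```

Call:
move_arm(
  deltas=[
    [[0,0,0],0],
    [[0,0,0],0],
    [[0,0,0],0],
    [[0,0,0],0],
  ],
  jaw=-0.05,
)

```text
time: 19.4
tool_pos: [601.1, 285.6, 12.1]
tcp_rot: [71.9, 89.2, -14.2]
ft_force: [0.0, -0.1, -0.9]
finger_gap: 40.9
```

Call:
move_arm(
  deltas=[
    [[-20,0,0],0],
    [[-70,0,0],0],
    [[-115,0,0],0],
    [[-115,0,0],0],
    [[-115,0,0],0],
  ],
)

```text
time: 20.02
tool_pos: [599.9, 286.1, 128.3]
tcp_rot: [75.4, 89.2, -10.6]
ft_force: [0.3, 0.0, -0.5]
finger_gap: 40.6
```

```bash
python3 - <<'E'
from h import *
look(600,285.5,8,16,None,45);look(600,285.5,20,46,None,30); go(391.5,288.5,125,-19)
E
```

```text
n 539 c [601.  287.8] [19.6 55.9] ang 3.3 z98 14.0 table 3.2
n 1266 c [600.6 288.7] [21.7 32.3] ang 3.6 z98 40.3 table 3.2
t 20.12 tcp [598.8 285.6 126. ] jaw 4.0 j1,j6 [21. 17.] gap 40.3 f [ 0.1 -0.1 -0. ] | shift [  -1.3 -206.6  -17.1] turn 23.0 or -157.0
```

Call:
move_arm(
  deltas=[
    [[-1,-60,-5],8],
    [[-1,-115,-10],16],
    [[-1,-170,-15],23],
    [[-1,-207,-17],23],
    [[-1,-207,-17],23],
    [[-1,-207,-17],23],
    [[-1,-207,-17],23],
  ],
  jaw=1,
)

```text
time: 21.0
tool_pos: [392.0, 288.2, 124.6]
tcp_rot: [88.2, 89.3, -20.9]
ft_force: [0.1, -0.7, 0.3]
finger_gap: 85.5
```

```bash
python3 - <<'E'
from h import *
look(391.5,288.5,30,45,None); go(391.5,288.5,7,-20)
E
```

```text
n 3092 c [390.8 288.1] [41.8 42.1] ang 69.3 z98 40.7 table 0.6
t 21.05 tcp [391.9 288.2 124.6] jaw -19.1 j1,j6 [31. 50.] gap 85.5 f [-0.  -0.1  0.7] | shift [117.6  -1.9  -0.2] turn 0.9 or -179.1
```

Call:
move_arm(
  deltas=[
    [[50,-2,0],1.5],
    [[95,-2,0],1.5],
    [[115,-3,0],1.5],
    [[118,-3,0],1.5],
    [[118,-3,0],1.5],
    [[118,-3,0],1.5],
  ],
)

```text
time: 21.8
tool_pos: [391.7, 289.3, 8.0]
tcp_rot: [98.2, 89.2, -12.4]
ft_force: [-0.4, 0.3, 0.3]
finger_gap: 85.6
```

Call:
move_arm(
  deltas=[
    [[0,0,0],0],
    [[0,0,0],0],
    [[0,0,0],0],
    [[0,0,0],0],
    [[0,0,0],0],
    [[0,0,0],0],
  ],
  jaw=-1,
  squeeze=50,
)

```text
time: 22.55
tool_pos: [392.2, 289.7, 8.8]
tcp_rot: [101.6, 89.2, -9.0]
ft_force: [-0.9, 0.1, 6.4]
finger_gap: 41.5
```

```bash
python3 - <<'E'
from h import *
x,y=bin2w((628,-256,8),-34,33); print(x,y); go(391,288,150,-20);go(x,y,150,8)
E
```

```text
589.7381733311045 -228.0530391641704
t 22.55 tcp [392.2 289.7   8.8] jaw -20.6 j1,j6 [31. 52.] gap 41.5 f [-0.9  0.1  6.4] | shift [-141.2    1.5    1.6] turn -0.6 or 179.4
t 22.55 tcp [392.2 289.7   8.8] jaw -20.6 j1,j6 [31. 52.] gap 41.5 f [-0.9  0.1  6.4] | shift [-137.3  369.1  414.8] turn -28.6 or 151.4
```

Call:
move_arm(
  deltas=[
    [[-30,0,0],0],
    [[-80,0,0],0],
    [[-137,10,11],0],
    [[-137,45,51],-3],
    [[-137,82,92],-6],
    [[-137,119,133],-9],
    [[-137,156,175],-12],
    [[-137,193,217],-15],
    [[-137,230,258],-18],
    [[-137,267,300],-21],
    [[-137,304,342],-24],
    [[-137,340,382],-27],
  ],
)

```text
time: 24.05
tool_pos: [574.0, -188.9, 148.7]
tcp_rot: [75.9, 89.2, -7.6]
ft_force: [0.8, 1.2, -2.1]
finger_gap: 41.5
```

```bash
python3 - <<'E'
from h import *
x,y=bin2w((628,-256,8),-34,33); go(x,y,130,8)
E
```

```text
t 24.05 tcp [ 574.  -188.9  148.7] jaw 6.5 j1,j6 [-23. -30.] gap 41.5 f [ 0.8  1.2 -2.1] | shift [19.  11.  40.6] turn -1.5 or 178.5
```

Call:
move_arm(
  deltas=[
    [[10,11,40],-1.5],
    [[19,11,40],-1.5],
    [[19,11,40],-1.5],
    [[19,11,40],-1.5],
  ],
)

```text
time: 24.55
tool_pos: [589.4, -226.3, 130.0]
tcp_rot: [76.4, 89.3, -5.5]
ft_force: [-0.3, 0.2, -2.7]
finger_gap: 41.1
```

```bash
python3 - <<'E'
from h import *
x,y=bin2w((628,-256,8),-34,33); go(x,y,14,8); look(x,y,-50,400,"w8")
E
```

```text
t 24.55 tcp [ 589.4 -226.3  130. ] jaw 8.0 j1,j6 [-26. -34.] gap 41.1 f [-0.3  0.2 -2.7] | shift [116.   -1.4   1.5] turn 0.0 or -180.0
n 59086 c [ 588.4 -220. ] [100.   83.6] ang 9.3 z98 225.0 table 1.1
```

View pics/w8.png

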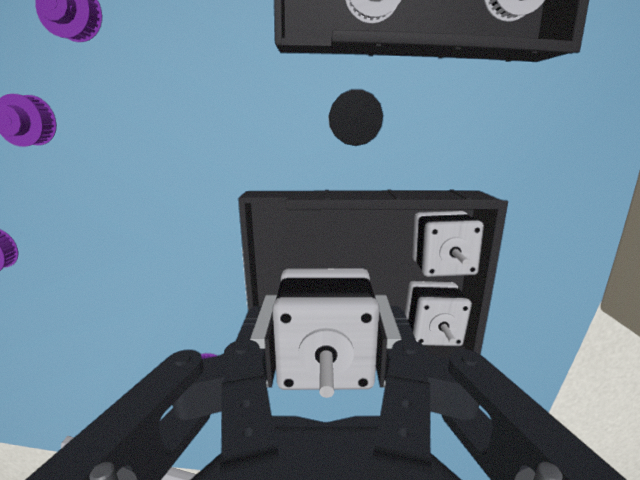

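Call:
move_arm(
  deltas=[
    [[45,-1,1],0],
    [[85,-1,1],0],
    [[106,-1,1],0],
    [[113,-1,1],0],
    [[116,-1,1],0],
    [[116,-1,1],0],
    [[116,-1,1],0],
  ],
)

```text
time: 25.48
tool_pos: [591.4, -228.2, 15.9]
tcp_rot: [72.3, 89.1, -9.7]
ft_force: [-0.2, -0.4, -2.0]
finger_gap: 41.2
```

Call:
move_arm(
  deltas=[
    [[1.5,0,0],0],
    [[3,0,0],0],
    [[3,0,0],0],
    [[3,0,0],0],
  ],
)

```text
time: 25.98
tool_pos: [591.6, -228.3, 13.0]
tcp_rot: [71.7, 89.1, -10.2]
ft_force: [0.6, -0.6, -2.3]
finger_gap: 41.2
```

Call:
move_arm(
  deltas=[
    [[0,0,0],0],
    [[0,0,0],0],
    [[0,0,0],0],
    [[0,0,0],0],
  ],
  jaw=0.4,
)

```text
time: 26.48
tool_pos: [591.7, -228.3, 13.1]
tcp_rot: [71.6, 89.1, -10.3]
ft_force: [0.0, 0.9, 0.5]
finger_gap: 59.8
```

Call:
move_arm(
  deltas=[
    [[-20,0,0],0],
    [[-70,0,0],0],
    [[-125,0,0],0],
    [[-125,0,0],0],
    [[-125,0,0],0],
  ],
)

```text
time: 27.1
tool_pos: [590.1, -228.1, 139.6]
tcp_rot: [69.9, 89.0, -12.1]
ft_force: [0.4, 0.8, -0.9]
finger_gap: 59.9
```

```bash
python3 - <<'E'
from h import *
look(591,-228,36,50,None,31); look(599,-293,36,50,None,31); go(446,171,140,8)
E
```

```text
n 2830 c [ 590.6 -224.1] [42.  53.8] ang 8.0 z98 44.8 table 1.2
n 2232 c [ 600.  -297.6] [42.1 52.1] ang 8.4 z98 44.8 table 3.2
t 27.2 tcp [ 588.9 -227.5  137.1] jaw 8.0 j1,j6 [-26. -34.] gap 59.9 f [-0.2  0.5 -0.5] | shift [  -5.7  -85.7 -414.6] turn 0.0 or -180.0
```

Both motors are placed; the wall bleeds into their measured width. I go to pulley_b at (446,171).

Call:
move_arm(
  deltas=[
    [[-6,-10,-50],0],
    [[-6,-20,-105],0],
    [[-6,-32,-160],0],
    [[-6,-44,-215],0],
    [[-6,-56,-270],0],
    [[-6,-68,-325],0],
    [[-6,-80,-380],0],
    [[-6,-86,-415],0],
    [[-6,-86,-415],0],
    [[-6,-86,-415],0],
    [[-6,-86,-415],0],
  ],
  jaw=1,
)

```text
time: 28.58
tool_pos: [445.7, 170.3, 139.8]
tcp_rot: [71.2, 89.2, -10.8]
ft_force: [-0.1, -1.2, 0.2]
finger_gap: 85.4
```

```bash
python3 - <<'E'
from h import *
look(446,171,12,20,None,35);look(446,171,21,32,None,35); go(446,171,3,8)
E
```

```text
n 1023 c [444.5 171.6] [37.2 37.7] ang 9.7 z98 17.5 table 0.6
n 581 c [444.8 171.9] [21.3 21.2] ang 39.8 z98 27.2 table 0.6
t 28.68 tcp [445.9 170.4 140.1] jaw 7.9 j1,j6 [15.  7.] gap 84.9 f [-1.4  0.7 -0.5] | shift [137.   -1.6  -1.2] turn -0.1 or 179.9
```

Call:
move_arm(
  deltas=[
    [[50,-2,-2],0],
    [[100,-2,-2],0],
    [[130,-3,-2],0],
    [[137,-3,-2],0],
    [[137,-3,-2],0],
    [[137,-3,-2],0],
  ],
)

```text
time: 29.42
tool_pos: [446.1, 171.9, 4.9]
tcp_rot: [77.1, 89.0, -5.0]
ft_force: [0.2, -0.2, -0.4]
finger_gap: 85.0
```

Call:
move_arm(
  deltas=[
    [[0,0,0],0],
    [[0,0,0],0],
    [[0,0,0],0],
    [[0,0,0],0],
    [[0,0,0],0],
    [[0,0,0],0],
  ],
  jaw=-1,
  squeeze=35,
)

```text
time: 30.18
tool_pos: [446.5, 172.1, 5.7]
tcp_rot: [77.6, 89.0, -4.5]
ft_force: [-2.6, 0.2, 7.5]
finger_gap: 36.3
```

```bash
python3 - <<'E'
from h import *
x,y=bin2w((627,-17,7),-34,32); print(x,y); go(x,y,130,7)
E
```

```text
589.3536118552303 10.61791917674729
t 30.18 tcp [446.5 172.1   5.7] jaw 7.9 j1,j6 [15.  7.] gap 36.3 f [-2.6  0.2  7.5] | shift [-121.7  121.2  180.1] turn 0.9 or -179.1
```

Call:
move_arm(
  deltas=[
    [[-30,0,0],0],
    [[-80,0,0],0],
    [[-122,15,25],0],
    [[-122,45,67],1],
    [[-122,75,110],1],
    [[-122,105,155],1],
    [[-122,121,180],1],
    [[-122,121,180],1],
    [[-122,121,180],1],
    [[-122,121,180],1],
  ],
)

```text
time: 31.42
tool_pos: [588.4, 11.7, 130.2]
tcp_rot: [79.4, 89.0, -3.6]
ft_force: [-0.6, 0.4, -1.0]
finger_gap: 36.3
```

```bash
python3 - <<'E'
from h import *
x,y=bin2w((627,-17,7),-34,32); go(x,y,11,7)
E
```

```text
t 31.43 tcp [588.4  11.7 130.2] jaw 7.0 j1,j6 [ -4. -11.] gap 36.3 f [-0.6  0.4 -1. ] | shift [119.2  -1.1   0.8] turn 0.0 or -180.0
```

Release height is 5.7 + 4 ≈ 9.7.

Call:
move_arm(
  deltas=[
    [[45,-1,1],0],
    [[85,-1,1],0],
    [[108,-1,1],0],
    [[116,-1,1],0],
    [[119,-1,1],0],
    [[120,-1,1],0],
    [[120,-1,1],0],
  ],
)

```text
time: 32.3
tool_pos: [590.4, 10.5, 11.3]
tcp_rot: [79.5, 88.9, -3.5]
ft_force: [0.3, -0.6, -0.6]
finger_gap: 36.1
```

Call:
move_arm(
  deltas=[
    [[1,0,0],0],
    [[2,0,0],0],
    [[2,0,0],0],
    [[2,0,0],0],
  ],
)

```text
time: 32.8
tool_pos: [590.9, 10.4, 9.8]
tcp_rot: [79.3, 88.9, -3.7]
ft_force: [-0.3, -0.0, 3.0]
finger_gap: 36.1
```

Call:
move_arm(
  deltas=[
    [[0,0,0],0],
    [[0,0,0],0],
    [[0,0,0],0],
    [[0,0,0],0],
  ],
  jaw=0.3,
)

```text
time: 33.3
tool_pos: [590.7, 10.4, 9.6]
tcp_rot: [79.4, 88.9, -3.6]
ft_force: [-0.0, -1.2, 0.4]
finger_gap: 55.4
```

Call:
move_arm(
  deltas=[
    [[-20,0,0],0],
    [[-70,0,0],0],
    [[-120,0,0],0],
    [[-170,0,-40],0],
    [[-220,0,-100],0],
    [[-220,0,-150],0],
    [[-220,0,-150],0],
    [[-220,0,-150],0],
  ],
)

```text
time: 34.3
tool_pos: [568.2, 159.6, 229.9]
tcp_rot: [78.4, 88.9, -4.5]
ft_force: [0.0, 0.1, 0.6]
finger_gap: 55.5
```

```bash
python3 - <<'E'
from h import *
print(r.sense()["time"],r.sense()["finger_gap"])
for n in ("scene","side"):
    C=cam(n); p,d=r.snapshot(n); cv2.imwrite(f"pics/{n}F.png",p[:,:,::-1]); P=cloud(d,C)
    for nm,x,y,lo,hi,rad in (("ma",600,-293,38,46,28),("mb",591,-228,38,46,28),("pa",598,-52,26,34,18),("pb",590,11,26,34,18),("blk",601,288,20,45,30)):
        m=(np.hypot(P[...,0]-x,P[...,1]-y)<rad)&(P[...,2]>lo)&(P[...,2]<hi)
        Q=P[m]; 
        if len(Q)<10: print(n,nm,"few",len(Q)); continue
        A=np.c_[Q[:,:2]-Q[:,:2].mean(0),np.ones(len(Q))]; s=np.linalg.lstsq(A,Q[:,2],rcond=None)[0]
        print(n,nm,len(Q),Q.mean(0).round(1),"tilt deg",np.degrees(np.hypot(*s[:2])).round(1))
E
```

```text
34.3 55.519463329989044
scene ma 814 [ 602.4 -294.8   42.8] tilt deg 1.9
scene mb 650 [ 594.4 -232.3   42. ] tilt deg 1.3
scene pa 103 [600.3 -52.8  29.6] tilt deg 2.3
scene pb 90 [592.2   9.2  29.4] tilt deg 4.5
scene blk 135 [604.4 279.6  31.8] tilt deg 33.0
side ma 208 [ 598.4 -288.4   42.2] tilt deg 1.7
side mb 236 [ 590.2 -225.3   42.2] tilt deg 1.5
side pa 83 [598.  -49.1  29.4] tilt deg 3.1
side pb 94 [590.1  12.5  29.3] tilt deg 2.1
side blk 383 [599.4 292.4  33.1] tilt deg 21.4
```

View pics/sceneF.png

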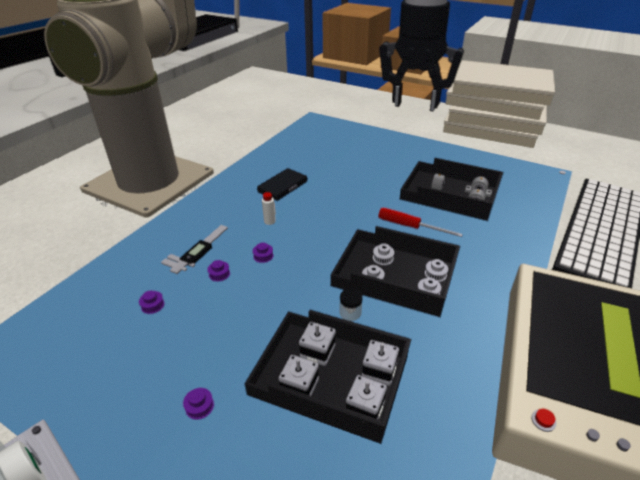

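View pics/sideF.png

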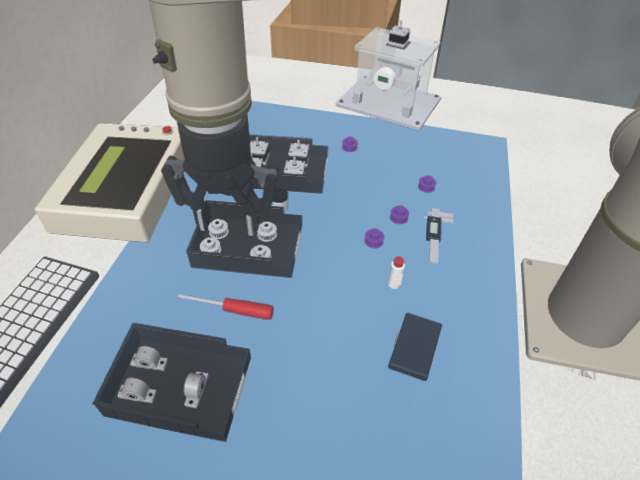

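The final views show both motors at scene (318,335) and (299,372), both pulleys at (383,253) and (373,273), and the block at (438,182). All five stand in their own bins, and the jar is still at (350,303).

```bash
python3 -c "
from bench import r
print(r.hand_in())"
```

```text
the job is handed in; nothing more can be done
None
```

I put both motors, both silver pulleys and the pillow block into the bins of their kind and released each at floor height. I handed the job in at about 34 s of the 122 s allowed, with the gripper well clear; no verdict is reported.

- **Heights:** In the last scene and side views the motor tops are at 42–43 mm (42 expected) and the pulley hubs at 29–30 mm (30 expected). In the wrist view just after release the block's top was at about 40 mm (39 at the housing, 42 at the nipple expected).
- **Uprightness:** The depth plane fits gave 1–2° tilt for the motors and 2–4.5° for the pulleys, the latter noisy because there were few points. The plane fit means nothing on the block's round top (it read 21° and 33°). I judged the block upright from its height and the pictures.
- **Positions:** The scene and side cameras differ by up to 7 mm in y for the motors and pulleys, and by about 13 mm for the block, because each camera sees mainly one side of a part. The parts' centres sit roughly 25 mm or more inside the sideways limits and about 50 mm inside the front limit.
- **Jar:** It looks unmoved at the same pixel in the scene view. I did not get a reliable depth measurement of it.

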